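Start the flange nut on the cover press

ROBOT

A 7-joint arm with a two-finger parallel gripper is mounted at the origin on the work surface. World frame = base frame: x ahead of the robot, y to its left, z up, the work surface at z = 0. Lengths are in mm, angles in rad, forces in N, time in s.
With the tool pointing down it reaches from about 400 to 875 mm from the base axis. Payload 4.4 kg.
Tool frame: the origin (TCP) lies at the very end of the fingers, on their centre line; the grasp point (between the pads) lies 19 mm behind it; y points along the fingers, z is the direction in which the jaws open and shut, and the axes are right-handed (so a half turn about y gives the same grasp; the last joint's range is limited). The gripper opens to 85 mm and grips with 20 to 120 N. Pads are 22 mm wide; open, the fingers measure 114 mm over their backs; the gripper's body (76 mm by 85 mm) begins 54 mm behind the grasp point. The pads swing forward as they close: fully open they stand 13 mm farther back than shut.
Start: joints at [1.198, 0.628, 0.038, 1.517, -0.027, 0.996, -0.02], TCP at [196.334, -619.654, 231.313] pointing down, gripper open.
Joint ranges: [-3.06, 3.06], [-0.37, 2.12], [-1.25, 1.32], [0.18, 2.47], [-1.1, 4.24], [0.23, 1.98], [-2.94, 2.94]. Speed limits (rad/s): [2.57, 2.57, 3.14, 3.14, 3.14, 3.14, 3.14].

INTERFACE

Orientations are given as [roll, pitch, yaw] about the fixed x, y, z axes, in that order (R = Rz(yaw) Ry(pitch) Rx(roll)).
In Python, from cell import ctrl, imaging, finish_job gives the robot as it stands.
- The arm moves only by the shell command python3 -m inch 'ROWS'. ROWS is JSON, one flat list of numbers, 7 for each row, row after row: the opening, from 0 (shut) to 1 (fully open), then the shift along the tool's x, y, z in cm, then the turn, a rotation vector about the tool's x, y, z in degrees. A call has 1 to 12 rows; each row is the pose to reach, as a shift and turn from the pose commanded when the call began, along the tool's axes at that moment; what a row does not reach only later rows make up. A row lasts 1/10 s, in which the tool goes at most 50 mm and 8.59 degrees, less where a joint would pass 70% of its speed; a pose out of reach is approached as far as the arm can. A call with a gripper value outside its range is refused whole. The fingers move at their own pace and stop on an object; the grip force is fixed at half the most. Time passes only in rows, so rows that repeat a pose let the fingers close. It gives the time, the measured TCP pose, the force and the opening at its end, in the units of the state.
- ctrl.read_state(): the state, without advancing time (a new reading comes with each control period).
- imaging.get_image(name): name is "side" or "top"; returns a dict with "img" (480x640x3 uint8, red, green, blue), "fx", "fy", "cx", "cy" (pixels), "R" (3x3) and "t" (3): a world point X has camera coordinates R X + t. Camera axes: x right, y down, z forward; pixel columns grow to the right and rows downward; lengths in mm; the calibration is good to about 2 mm. A picture is of the moment at which its call begins. There is no depth.
- finish_job(): hands the job in, once; it reports no verdict.
The state is a dict: "clock": time; "qpos": joint angles; "qd": joint speeds; "tau": joint torques, N m; "eef_pos": TCP position; "tool_rot": TCP orientation; "force": force on the tool from outside, world axes, zero at the start; "torque": the same for the moment, N m; "width": finger opening in mm.
Only numpy, scipy, OpenCV 4.12 (cv2) and the standard library are available. Lean on these libraries where they do the work, as an engineer would, in place of code of your own. Each camera call takes 0.05 s, during which the arm holds its last target.

TASK

The press that flattens old covers has lost its nut: pick up the orange flange nut and set it, flange down, on the end of the brass stud. Back it off anticlockwise with a light push until you feel the thread drop in, then screw it clockwise until its flange sits flat on the steel washer, and let go. Do not force the nut on the stud, and leave the other things on the table as they are.

Things in the scene. Friction and masses are not known exactly. Their poses are not given: they have to be found in the camera images.
- nut_mid (a point): Centre (18 mm up, on the bore axis) of the orange plastic hexagonal flange nut, about 90 g, standing flange down on the table. 36 mm high: flange 64 mm across and 4 mm thick at the bottom, above it a hexagon 52 mm across flats, 60 mm across corners. z points up along the bore; x is square to one pair of flats, the other flats follow every 60 degrees.
- nut: The same nut, centre of its bottom face. Through bore 36 mm wide; near the bottom three round steel pins (its thread), 3 mm thick, 120 degrees apart, one on the +x side, reach inward and leave 25.6 mm; their undersides lie 3 mm above the bottom face. A collar 22 to 26 mm above the bottom guides it on the stud, also 25.6 mm wide.
- press: The fixed cover press: a stack of wooden boards 130 x 200 mm, long side along its y, with a steel washer (72 mm) on top and the upright stud in the middle; origin under its middle on the table. Nut and press (stud and washer) must not be forced against each other with more than 70 N.
- press_seat (a point): Point on the stud's axis at the top face of the washer, 48 mm above the table, on which the flange must finally sit; z up. Height of the nut's centre above this point: 32 mm with its pins on the proud thread starts, 29.5 mm with them on the flat thread end, 22.5 to 24.3 mm just after it has dropped into the thread, 18 mm when home.
- stud_tip (a point): Top of the fixed brass stud, on its axis, 44.4 mm above the washer. From here down: 8 mm of cone from 11 to 23.6 mm across, 22 mm of plain pilot 23.6 mm across (1 mm of play to the nut all round), then the flat end of the thread.
- thread_end (a point): On the stud's axis at the flat end of its thread, 14.4 mm above the washer: three-start, right-hand, 34 mm across. Its three gaps are 120 degrees apart, a pin has about 15 degrees of play in one; where they lie is different each time and not given. Each gap's anticlockwise side is a blunt thread start standing 2.5 mm proud: clockwise before the drop, or back past the gap, the nut jams on it.
- thread_gap (a point): On the axis at mid-thread, 8 mm above the washer. Backing off (anticlockwise from above) at most 120 degrees under a light push makes the nut drop by 5 to 7 mm. Then clockwise it descends 8.5 mm per 100 degrees with 1.5 mm of play up and down; the flange meets the washer after 50 to 75 degrees, the thread is tight about 18 degrees later. Friction holds it when released.
- magnifier_mid (a point): Bystander: middle of the lens of a red-rimmed hand magnifier 86 mm across, black handle, lying flat, 12 mm high
- loupe_mid (a point): Bystander: white folding loupe lying flat, about 95 x 42 mm, 18 mm high, long side near x
- jar_mid (a point): Bystander: small closed jar 56 mm across, 60 mm high; the point is 30 mm up on its axis
- tape_mid (a point): Bystander: yellow tape roll 72 mm across, 20 mm high, lying flat; the point is its centre
- tweezers_mid (a point): Bystander: steel stamp tweezers lying flat, 120 mm long, 4 mm high; the point is their middle
Things that resemble listed ones, but are neither listed nor needed, are in the scene too. Of the things like the nut, leave any that is blue or turquoise; of the rest the smaller one is meant.

How it is judged (in metres and radians):
On the way:
1. the nut is set on the end of the stud, flange down (horizontal distance between nut_mid and press_seat below 0.004 m and z of nut_mid in the frame of press_seat between 0 and 0.036 m and angle between nut_mid's own z axis and vertical below 0.12 rad), for 0.1 s.
At the end, for the whole second after the job is handed in: The nut is screwed home on the stud and released: its centre within 4 mm of the stud's axis and no more than 19.5 mm above the washer face (flange within 1.5 mm of the washer), upright within 0.06 rad, flange down, at rest (horizontal distance between nut_mid and press_seat below 0.004 m and z of nut_mid in the frame of press_seat between 0 and 0.0195 m and angle between nut_mid's own z axis and vertical below 0.06 rad and linear speed of nut below 0.01 m/s); the robot touches nothing.
It fails at once if the nut is forced against the stud or press with more than 70 N (contact force between nut and press above 70 N).
It fails at once if a bystander (magnifier, loupe, jar, tape roll, tweezers) is moved by more than 20 mm (distance of any of magnifier_mid, loupe_mid, jar_mid, tape_mid, tweezers_mid from where it was at the start of the episode above 0.02 m).
It also fails if it takes over 72 s, if anything falls off the work surface, if the arm or the gripper's body presses on something with over 40 N, if the wrist force passes 120 N, or if a joint passes its speed limit or range.

## Working session

There is one attempt and no reset: what is moved stays moved. The work goes in short steps, Python scripts to look and compute and a shell command to move; the robot and the scene stay as the last step left them, time stands still between calls to the robot, and variables do not carry over. Pictures are saved under pics/ and viewed, and the job is handed in when it is done.

```bash
ls; mkdir -p pics; python3 - <<'E'
from cell import ctrl, imaging
import cv2
s=ctrl.read_state(); print({k:s[k] for k in('clock','eef_pos','tool_rot','force','width')})
for n in('side','top'):
    d=imaging.get_image(n); cv2.imwrite(f'pics/{n}0.png',d['img'][:,:,::-1]); print(n,d['fx'],d['cx'],d['cy'],d['R'],d['t'])
E
```

```text
pics
{'clock': 0.0, 'eef_pos': array([ 196.15964517, -619.0007799 ,  230.36414137]), 'tool_rot': array([-1.57278212e+00,  3.89267051e-05, -2.83483292e+00]), 'force': array([ 0.34353171, -0.7155509 ,  0.31754849]), 'width': 85.35920759143569}
side 511.0289566095392 312.3611264257902 246.21159064067118 [[-0.68189634 -0.73141492  0.00704233]
 [-0.43028696  0.39333252 -0.81249163]
 [ 0.59149853 -0.55706529 -0.58293031]] [473.71428012 256.25546712 718.46884638]
top 552.3211876629003 318.42901902480446 239.16061581067092 [[ 0.05271221 -0.99860414  0.00334682]
 [-0.97234285 -0.05208904 -0.22767546]
 [ 0.22753199  0.00874702 -0.97373132]] [  94.18431604  582.32011472 1118.3555932 ]
```

View pics/side0.png

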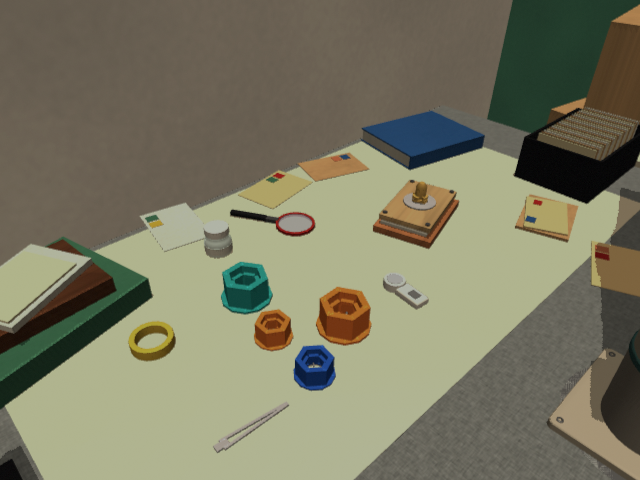

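View pics/top0.png

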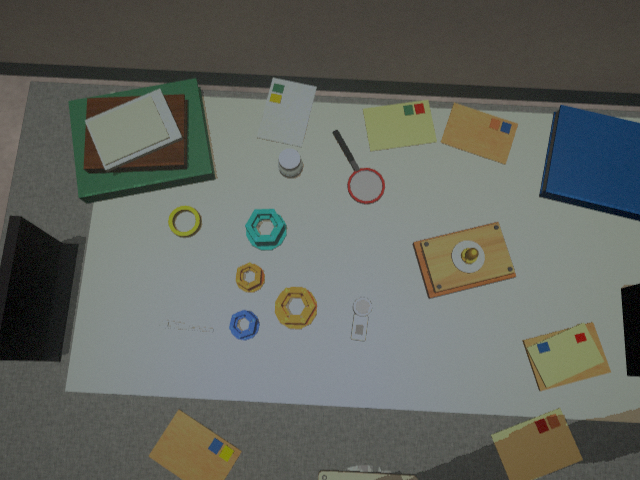

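The side view shows the small orange nut at about (273,329), with a larger orange one at (345,315) and the press stud at (421,193). In the top view the nut is at (250,278) and the stud at (470,256). I'll zoom in on both.

```bash
python3 - <<'E'
import cv2, numpy as np
s=cv2.imread('pics/side0.png');t=cv2.imread('pics/top0.png')
def c(im,u,v,r=25,o=400): return cv2.resize(im[v-r:v+r,u-r:u+r],(o,o),interpolation=cv2.INTER_NEAREST)
cv2.imwrite('pics/z0.png',np.vstack([np.hstack([cv2.resize(c(s,273,329),(300,300)),cv2.resize(c(t,250,278),(300,300))]),np.hstack([cv2.resize(c(s,421,200,30),(300,300)),cv2.resize(c(t,468,256),(300,300))])]))
E
```

```text
(no output)
```

View pics/z0.png

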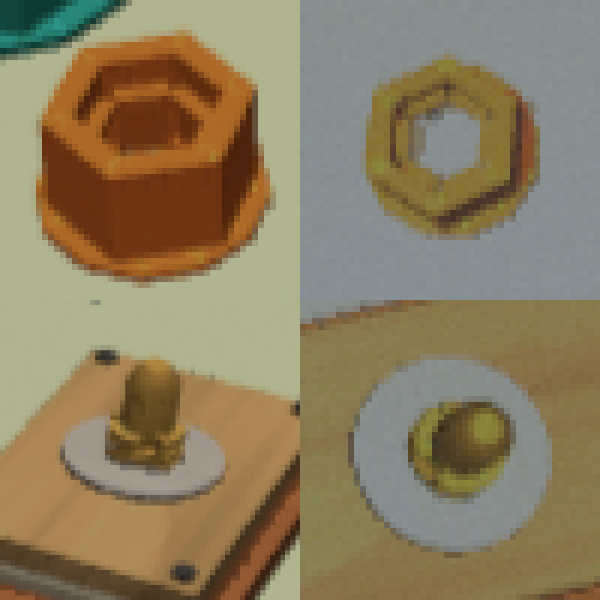

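```bash
cat > h.py <<'E'
import numpy as np, cv2
from cell import ctrl, imaging
from scipy.spatial.transform import Rotation as Ro
def cam(n):
    d=imaging.get_image(n); return d
def ray(d,p):
    p=np.atleast_2d(np.array(p,float)); c=np.c_[(p[:,0]-d['cx'])/d['fx'],(p[:,1]-d['cy'])/d['fy'],np.ones(len(p))]
    R=np.array(d['R']); return -R.T@np.array(d['t']), c@R
def plane(d,p,z):
    o,r=ray(d,p); return o+r*((z-o[2])/r[:,2])[:,None]
def tri(d1,p1,d2,p2):
    out=[]
    for a,b in zip(np.atleast_2d(p1),np.atleast_2d(p2)):
        o1,r1=ray(d1,a);o2,r2=ray(d2,b);r1=r1[0];r2=r2[0]
        s=np.linalg.lstsq(np.c_[r1,-r2],o2-o1,rcond=None)[0]
        a_=o1+s[0]*r1;b_=o2+s[1]*r2; out.append(np.r_[(a_+b_)/2,np.linalg.norm(a_-b_)])
    return np.array(out)
def proj(d,X):
    c=np.atleast_2d(X)@np.array(d['R']).T+np.array(d['t']); return np.c_[c[:,0]/c[:,2]*d['fx']+d['cx'],c[:,1]/c[:,2]*d['fy']+d['cy']]
E
python3 - <<'E'
from h import *
np.set_printoptions(precision=1,suppress=True)
S=cam('side');T=cam('top')
ps=np.array([(183,33),(253,95),(222,165),(107,175),(42,122),(83,47)])/6+[248,304]-.5
pt=np.array([(150,60),(222,95),(218,190),(140,225),(72,180),(75,95)])/6+[225,253]-.5
for z in(36,):
    A=plane(S,ps,z);B=plane(T,pt,z)
    for n,P in(('S',A),('T',B)):
        c=P.mean(0);d=P-c; print(n,c,np.hypot(d[:,0],d[:,1]),np.degrees(np.arctan2(d[:,1],d[:,0])))
# colour masks
for n,D,box in(('side',S,(245,300,300,352)),('top',T,(230,258,268,298))):
    im=D['img'];hsv=cv2.cvtColor(im,cv2.COLOR_RGB2HSV)
    m=((hsv[...,1]>140)&(hsv[...,0]<25)).astype(np.uint8)
    k=np.zeros_like(m);k[box[1]:box[3],box[0]:box[2]]=1;m*=k
    cs,_=cv2.findContours(m,cv2.RETR_EXTERNAL,cv2.CHAIN_APPROX_NONE);c=max(cs,key=cv2.contourArea);print(n,cv2.boundingRect(c),cv2.contourArea(c))
# washer
for n,D,u,v,r in(('side',S,421,200,30),('top',T,468,256,25)):
    im=D['img'];hsv=cv2.cvtColor(im,cv2.COLOR_RGB2HSV)
    m=((hsv[...,1]<60)&(hsv[...,2]>90)).astype(np.uint8)
    k=np.zeros_like(m);k[v-r:v+r,u-r:u+r]=1;m*=k
    nn,l,st,ce=cv2.connectedComponentsWithStats(m);
    i=max(range(1,nn),key=lambda i:st[i,4]);print(n,st[1:],ce[1:])
    c=cv2.findContours((l==i).astype(np.uint8),cv2.RETR_EXTERNAL,cv2.CHAIN_APPROX_NONE)[0][0]
    P=plane(D,cv2.convexHull(c)[:,0],48.); e=cv2.minEnclosingCircle(P[:,:2].astype(np.float32)); print(e, cv2.fitEllipse(P[:,:2].astype(np.float32)))
    print(proj(D,np.r_[e[0],92.4]),proj(D,np.r_[e[0],48]))
E
```

```text
S [495.3 276.1  36. ] [29.9 28.7 30.9 28.1 29.2 30.2] [ -58.3 -124.7  180.   117.7   60.4   -2.3]
T [493.9 271.6  36. ] [29.6 31.8 31.9 30.7 30.  31.1] [   2.   -55.2 -121.3 -179.5  121.7   60.6]
side (254, 310, 39, 41) 1197.5
top (236, 263, 28, 29) 485.5
side [[391 170  60  29 949]
 [403 194  33  16 263]
 [443 218   8  12  54]
 [391 223  15   6  28]
 [407 228   6   2   8]] [[419.2 178.2]
 [419.1 202.7]
 [447.6 225.4]
 [397.9 225.5]
 [409.  228.8]]Traceback (most recent call last):
  File "<stdin>", line 24, in <module>
cv2.error: OpenCV(4.12.0) /io/opencv/modules/imgproc/src/shapedescr.cpp:361: error: (-201:Incorrect size of input array) There should be at least 5 points to fit the ellipse in function 'fitEllipseNoDirect'
```

```bash
python3 - <<'E'
from h import *
np.set_printoptions(precision=1,suppress=True)
S=cam('side');T=cam('top')
ps=np.array([(183,33),(253,95),(222,165),(107,175),(42,122),(83,47)])/6+[248,304]-.5
pt=np.array([(150,60),(222,95),(218,190),(140,225),(72,180),(75,95)])/6+[225,253]-.5
q=tri(S,ps,T,np.roll(pt,-1,0));print(q,q.mean(0))
c=[]
for n,D,b in(('side',S,(401,190,440,214)),('top',T,(448,236,488,280))):
    im=D['img'];hsv=cv2.cvtColor(im,cv2.COLOR_RGB2HSV)
    m=((hsv[...,1]<60)&(hsv[...,2]>90)).astype(np.uint8)
    k=np.zeros_like(m);k[b[1]:b[3],b[0]:b[2]]=1;m*=k
    cc=max(cv2.findContours(m,cv2.RETR_EXTERNAL,cv2.CHAIN_APPROX_NONE)[0],key=cv2.contourArea)
    P=plane(D,cv2.convexHull(cc)[:,0],48.); e=cv2.fitEllipse(P[:,:2].astype(np.float32)); print(n,cv2.boundingRect(cc),e)
    w=np.r_[e[0],48.];c.append(proj(D,w)[0]); print('tip',proj(D,np.r_[e[0],92.4]),'seat',c[-1])
print(tri(S,c[0],T,c[1]))
#brass tips from crops
print('tip tri',tri(S,[391+152/5-.5,170+70/5-.5],T,[443+190/6-.5,231+120/6-.5]))
E
```

```text
[[513.8 246.9  31.4   2.6]
 [480.6 247.   30.4   6.4]
 [465.1 273.   32.8   3.9]
 [480.3 299.1  35.3   5.5]
 [510.3 299.8  34.2   2.2]
 [524.7 273.7  35.4   2.9]] [495.8 273.3  33.2   3.9]
side (403, 194, 33, 16) ((559.0079956054688, -196.1065673828125), (68.92399597167969, 70.52777862548828), 154.6951446533203)
tip [[421.8 183.1]] seat [419.2 200.8]
top (452, 240, 33, 33) ((560.716796875, -200.06321716308594), (71.24895477294922, 72.1069107055664), 73.87493896484375)
tip [[473.4 251.8]] seat [467.7 256. ]
[[ 561.6 -200.7   44.9    0.6]]
tip tri [[ 565.5 -203.3   86.     0.8]]
```

Both views agree on a nut at about (495,274), top z about 33–36, with hexagon corners at 0/60° and so flats at 30/90/150°. The press is at about (560,-198), washer z about 45–48. There is a systematic offset of about 4 mm in y between the views, which I'll correct later against the gripper. Next is a helper that gives moves in tool axes.

```bash
cat >> h.py <<'E'
def st(): 
    s=ctrl.read_state(); return s,Ro.from_euler('xyz',s['tool_rot'])
def go(R0,p0,p,jaw):
    """tool-axes shift (cm) and turn (deg) to get TCP to p, jaw axis at world angle jaw deg, pointing down"""
    sh=R0.inv().apply(np.array(p)-p0)/10
    yaw=np.radians(jaw-90); Rt=Ro.from_euler('xyz',[-np.pi/2,0,yaw])
    return np.round(sh,2),np.round((R0.inv()*Rt).as_rotvec(degrees=True),1)
E
python3 - <<'E'
from h import *
s,R=st(); p=s['eef_pos']
R0=Ro.from_euler('xyz',[-np.pi/2,0,-2.83483]);p=np.array([196.334,-619.654,231.3])
print(go(R0,p,[560,-180,230],-20),go(R0,p,[560,-180,230],-20)); print(R0.as_matrix().round(3))
E
```

```text
(array([-47.95,   0.13, -30.93]), array([  0. , -52.4,   0. ])) (array([-47.95,   0.13, -30.93]), array([  0. , -52.4,   0. ]))
[[-0.953  0.     0.302]
 [-0.302 -0.    -0.953]
 [ 0.    -1.     0.   ]]
```

```bash
python3 -m inch '[1,-48,0,-31,0,-52,0, 1,-48,0,-31,0,-52,0, 1,-48,0,-31,0,-52,0, 1,-48,0,-31,0,-52,0, 1,-48,0,-31,0,-52,0, 1,-48,0,-31,0,-52,0, 1,-48,0,-31,0,-52,0, 1,-48,0,-31,0,-52,0, 1,-48,0,-31,0,-52,0, 1,-48,0,-31,0,-52,0, 1,-48,0,-31,0,-52,0, 1,-48,0,-31,0,-52,0]'
python3 - <<'E'
from h import *
s,R=st(); print(s['eef_pos'],s['tool_rot'],s['qpos'])
R0=Ro.from_euler('xyz',[-np.pi/2,0,np.radians(-162.42+52)]);p=R0
print(go(R,s['eef_pos'],[495,274,150],30))
E
```

```text
clock: 1.5
eef_pos: [563.7, -173.2, 231.6]
tool_rot: [-1.569, 0.004, -1.921]
force: [-0.7, 0.3, 0.4]
width: 85.5
[ 563.65605967 -173.16144775  231.56346345] [-1.56929377  0.00377439 -1.92057416] [ 0.40408568  0.54696602 -0.23576224  1.68871796  0.14868474  0.92158268
 -0.23813255]
(array([-39.62,   8.27, -21.79]), array([ -0.2, -50. ,  -0.2]))
```

```bash
python3 -m inch '[1,-39.6,8,-21.8,0,-50,0, 1,-39.6,8,-21.8,0,-50,0, 1,-39.6,8,-21.8,0,-50,0, 1,-39.6,8,-21.8,0,-50,0, 1,-39.6,8,-21.8,0,-50,0, 1,-39.6,8,-21.8,0,-50,0, 1,-39.6,8,-21.8,0,-50,0, 1,-39.6,8,-21.8,0,-50,0, 1,-39.6,8,-21.8,0,-50,0, 1,-39.6,8,-21.8,0,-50,0, 1,-39.6,8,-21.8,0,-50,0, 1,-39.6,8,-21.8,0,-50,0]'
python3 - <<'E'
from h import *
s,R=st(); print(s['eef_pos'],s['tool_rot'],s['qpos'])
print(go(R,s['eef_pos'],[495,274,80],30))
for n in('side','top'):
    d=cam(n); print(n,proj(d,s['eef_pos'])); cv2.imwrite(f'pics/{n}1.png',d['img'][:,:,::-1])
E
```

```text
clock: 2.7
eef_pos: [494.6, 266.4, 151.2]
tool_rot: [-1.572, -0.002, -1.056]
force: [1.1, 0.6, 0.4]
width: 85.3
[494.60593054 266.38610175 151.20560718] [-1.57162777e+00 -1.52058109e-03 -1.05571897e+00] [-0.27489604  0.63522221 -0.41712176  1.8383593   0.36463821  0.74499932
 -0.37623914]
(array([-0.65,  7.12,  0.42]), array([ 0. , -0.5,  0.1]))
side [[274.53356215 262.94345932]]
top [[244.55562351 266.16252364]]
```

View pics/side1.png

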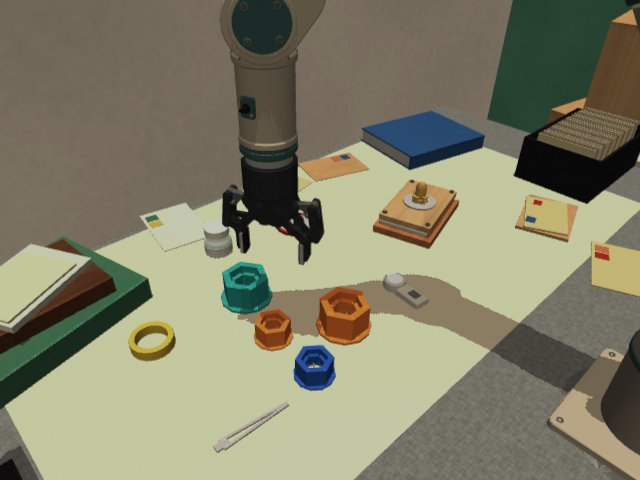

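View pics/top1.png

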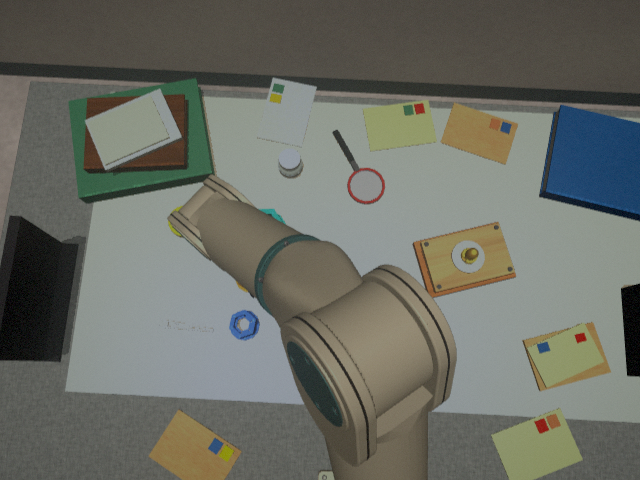

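The side view shows the fingers hovering above the nut, with tips at (245,253) and (303,260). Their midpoint matches the projected TCP. I'll lower to z≈80 and check.

```bash
python3 -m inch '[1,-0.6,4,0.4,0,-0.5,0, 1,-0.6,8.5,0.4,0,-0.5,0, 1,-0.6,8.5,0.4,0,-0.5,0, 1,-0.6,8.5,0.4,0,-0.5,0]'
python3 - <<'E'
from h import *
s,R=st(); print(s['eef_pos'],s['tool_rot'])
print(go(R,s['eef_pos'],[494.6,274,5],30))
d=cam('side'); print(proj(d,s['eef_pos'])); print(proj(d,[494.6,274,36]))
im=d['img'][:,:,::-1];cv2.imwrite('pics/side2.png',cv2.resize(im[200:380,180:380],(800,720))[:600])
E
```

```text
clock: 3.2
eef_pos: [495.0, 273.7, 66.6]
tool_rot: [-1.572, -0.001, -1.048]
force: [0.3, 0.6, 1.0]
width: 85.9
[494.9776431  273.726236    66.55575496] [-1.57228368e+00 -6.10022566e-04 -1.04772001e+00]
(array([-0.05,  6.16, -0.01]), array([ 0.1, -0. ,  0. ]))
[[272.75607376 306.57932782]]
[[273.48434877 320.63762066]]
```

View pics/side2.png

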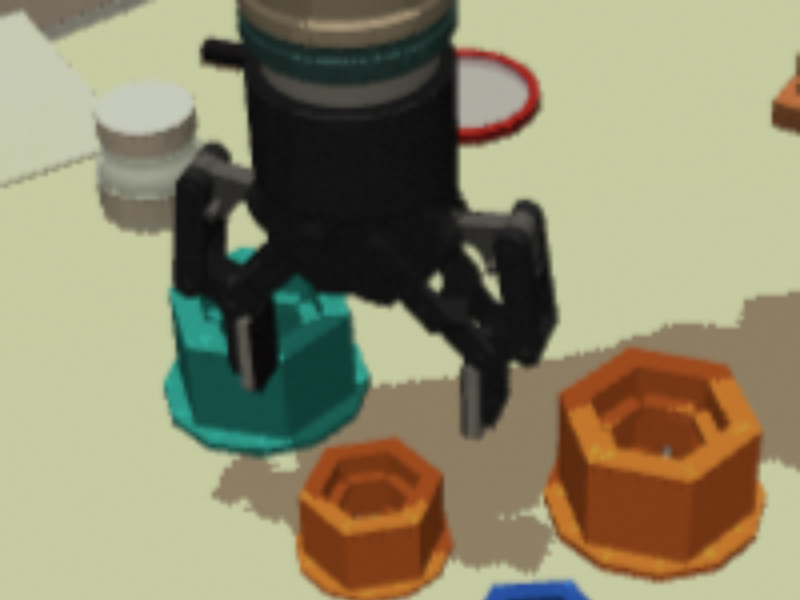

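The fingers straddle the nut: crop tips are at (257,388) and (470,435), and the nut is centred at (372,490). Descending and closing.

```bash
python3 -m inch '[1,0,3,0,0,0,0, 1,0,5,0,0,0,0, 1,0,6.1,0,0,0,0, 1,0,6.1,0,0,0,0]' && python3 -m inch '[0.5,0,0,0,0,0,0, 0.5,0,0,0,0,0,0, 0.5,0,0,0,0,0,0, 0,0,0,0,0,0,0, 0,0,0,0,0,0,0, 0,0,0,0,0,0,0, 0,0,0,0,0,0,0, 0,0,0,0,0,0,0, 0,0,0,0,0,0,0]'
python3 - <<'E'
from h import *
s,R=st(); print(s['eef_pos'],s['tool_rot'],s['torque'])
d=cam('side'); print(proj(d,s['eef_pos']))
im=d['img'][:,:,::-1];cv2.imwrite('pics/side3.png',cv2.resize(im[230:380,180:380],(800,600)))
E
```

```text
clock: 3.65
eef_pos: [495.3, 275.1, 6.0]
tool_rot: [-1.57, -0.0, -1.046]
force: [-0.2, -0.1, 0.6]
width: 85.5
clock: 4.55
eef_pos: [495.6, 275.7, 6.9]
tool_rot: [-1.569, -0.0, -1.046]
force: [-0.6, -0.5, 7.3]
width: 51.0
[495.55727462 275.70323849   6.88377217] [-1.56853688e+00 -2.09401431e-04 -1.04598995e+00] [-0.20151222  0.24091805 -0.05142248]
[[272.98080819 333.50234289]]
```

View pics/side3.png

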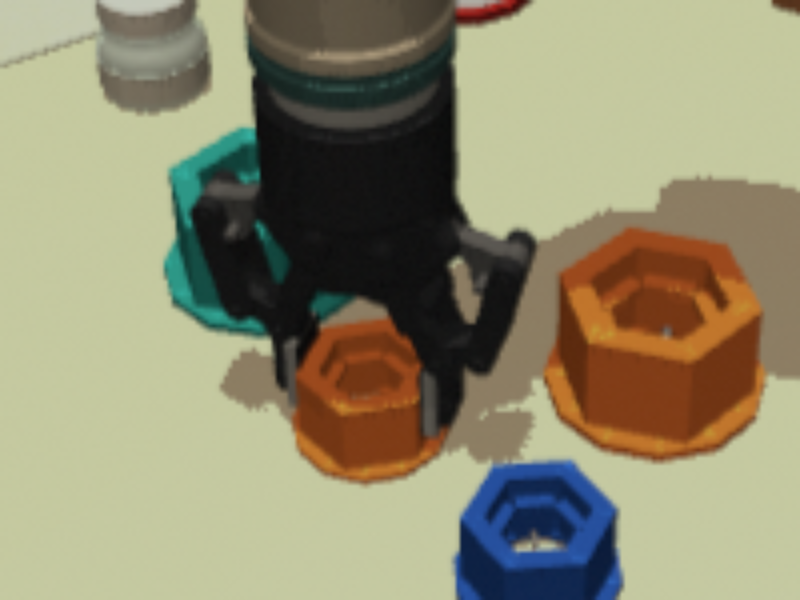

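```bash
python3 -m inch '[0,0,-4,0,0,0,0, 0,0,-9,0,0,0,0, 0,0,-14,0,0,0,0, 0,0,-15,0,0,0,0, 0,0,-15,0,0,0,0, 0,0,-15,0,0,0,0]'
python3 - <<'E'
from h import *
s,R=st(); print(s['eef_pos'],s['tool_rot'],s['torque'],s['force'])
print(go(R,s['eef_pos'],[560,-198,160],-20))
d=cam('side'); print(proj(d,s['eef_pos']))
u,v=proj(d,s['eef_pos'])[0].astype(int);im=d['img'][:,:,::-1];cv2.imwrite('pics/side4.png',cv2.resize(im[v-70:v+30,u-60:u+60],(720,600)))
E
```

```text
clock: 5.2
eef_pos: [494.2, 274.3, 154.5]
tool_rot: [-1.572, -0.001, -1.046]
force: [0.3, 0.3, -1.6]
width: 51.2
[494.16387109 274.30633538 154.52040743] [-1.57235301e+00 -5.64591592e-04 -1.04624434e+00] [-0.02808869  0.00885233 -0.02999219] [ 0.34760378  0.28348541 -1.60183368]
(array([ 44.18,  -0.5 , -17.96]), array([ 0.1, 50.1,  0.1]))
[[270.56904943 263.49485202]]
```

View pics/side4.png

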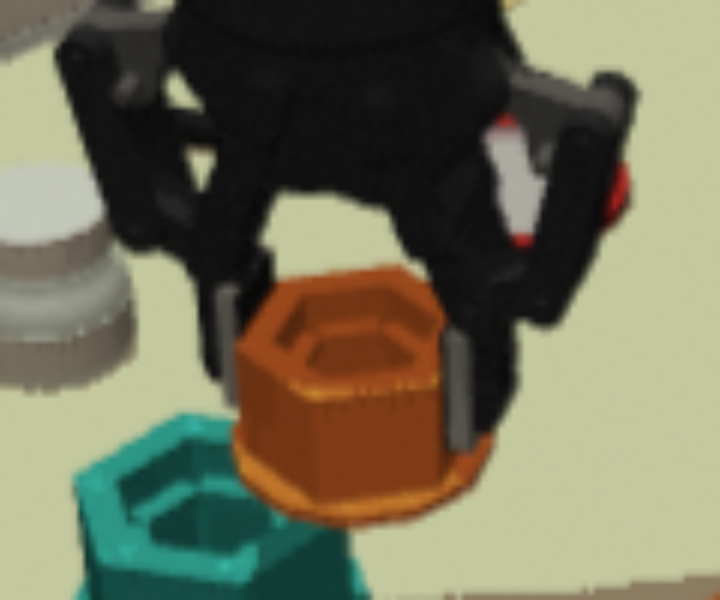

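```bash
python3 - <<'E'
from h import *
d=cam('side'); 
c=np.array([[400,268],[315,398],[275,282],[438,388],[238,350]])/6+[210,193]-.5
P=plane(d,c,184.);print(P.round(1),(P[0]+P[1])/2,(P[2]+P[3])/2)
E
```

```text
[[508.5 250.1 184. ]
 [480.3 299.8 184. ]
 [524.9 277.2 184. ]
 [463.6 275.7 184. ]
 [508.1 301.5 184. ]] [494.43620007 274.95546205 184.        ] [494.25820136 276.41276903 184.        ]
```

The nut is held upright and centred within about 1 mm of the TCP. The side camera agrees with the gripper frame; the top view was biased by about (-1.5,-4). The corrected press position is about (560.5,-196.5). Moving over it.

```bash
python3 -m inch '[0,44.1,0,-17.8,0,50,0, 0,44.1,0,-17.8,0,50,0, 0,44.1,0,-17.8,0,50,0, 0,44.1,0,-17.8,0,50,0, 0,44.1,0,-17.8,0,50,0, 0,44.1,0,-17.8,0,50,0, 0,44.1,0,-17.8,0,50,0, 0,44.1,0,-17.8,0,50,0, 0,44.1,0,-17.8,0,50,0, 0,44.1,0,-17.8,0,50,0, 0,44.1,0,-17.8,0,50,0, 0,44.1,0,-17.8,0,50,0]'
python3 - <<'E'
from h import *
s,R=st(); print(s['eef_pos'],s['tool_rot'],s['torque'],s['force'],s['qpos'])
print(go(R,s['eef_pos'],[560.5,-196.5,120],-20))
for n in('side','top'):
    d=cam(n); q=proj(d,s['eef_pos'])[0];print(n,q,proj(d,[560.5,-196.5,92.4]))
    cv2.imwrite(f'pics/{n}5.png',d['img'][:,:,::-1])
im=cv2.imread('pics/side5.png');cv2.imwrite('pics/s5.png',cv2.resize(im[100:250,340:500],(640,600)))
E
```

```text
clock: 6.5
eef_pos: [560.6, -195.3, 153.5]
tool_rot: [-1.574, 0.0, -1.92]
force: [-0.8, 0.9, -1.3]
width: 51.0
[ 560.55070064 -195.34207749  153.47198925] [-1.57435027e+00  4.38814006e-04 -1.91961258e+00] [ 0.04812628 -0.01940913 -0.03928897] [-0.78204371  0.90783268 -1.25136043] [ 0.43411649  0.65038554 -0.2309911   1.74889109  0.19957815  0.76878135
 -0.24459309]
(array([0.11, 3.35, 0.05]), array([ 0.2,  0. , -0. ]))
side [424.86788921 157.10251318] [[421.3912052  182.75640724]]
top [479.52938196 245.47013349] [[471.68626177 251.85143216]]
```

View pics/s5.png

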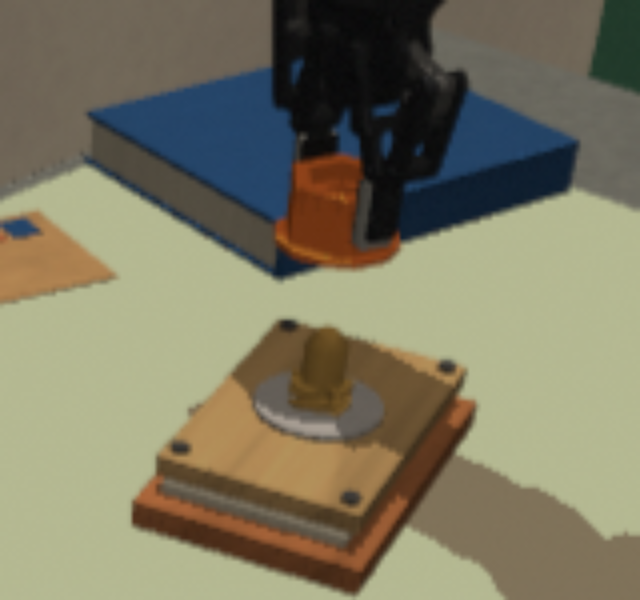

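View pics/top5.png

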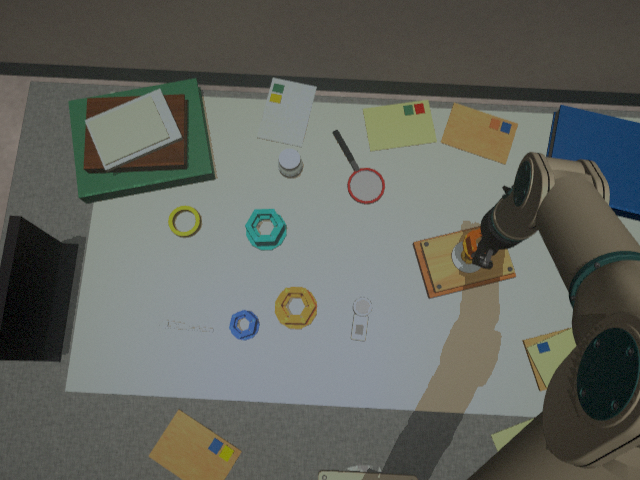

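```bash
python3 -m inch '[0,0.1,1.5,0,0.2,0,0, 0,0.1,3.3,0,0.2,0,0, 0,0.1,3.3,0,0.2,0,0, 0,0.1,3.3,0,0.2,0,0]'
cat >> h.py <<'E'
def orange(d,box):
    hsv=cv2.cvtColor(d['img'],cv2.COLOR_RGB2HSV)
    m=((hsv[...,1]>185)&(hsv[...,0]>5)&(hsv[...,0]<18)&(hsv[...,2]>90)).astype(np.uint8)
    k=np.zeros_like(m);k[box[1]:box[3],box[0]:box[2]]=1;return m*k
E
python3 - <<'E'
from h import *
s,R=st(); print(s['eef_pos'],s['tool_rot'],s['force'])
d=cam('side'); q=proj(d,s['eef_pos'])[0];print(q,proj(d,[560.5,-196.5,92.4]))
im=d['img'][:,:,::-1];a=im[135:225,375:471]
m=orange(d,(395,120,455,200));b=cv2.cvtColor(m[135:225,375:471]*255,cv2.COLOR_GRAY2BGR)
cv2.imwrite('pics/s6.png',cv2.resize(a,(768,720),interpolation=cv2.INTER_CUBIC)[:600]);cv2.imwrite('pics/m6.png',cv2.resize(b,(576,540)))
E
```

```text
clock: 7.0
eef_pos: [561.4, -195.0, 122.3]
tool_rot: [-1.568, 0.0, -1.916]
force: [0.3, -0.0, -0.3]
width: 51.1
[ 561.41345199 -194.95852316  122.27020389] [-1.56826862e+00  4.88233117e-04 -1.91621747e+00] [ 0.26631069 -0.00248422 -0.28085421]
[422.44481805 170.42186291] [[421.3912052  182.75640724]]
```

View pics/s6.png

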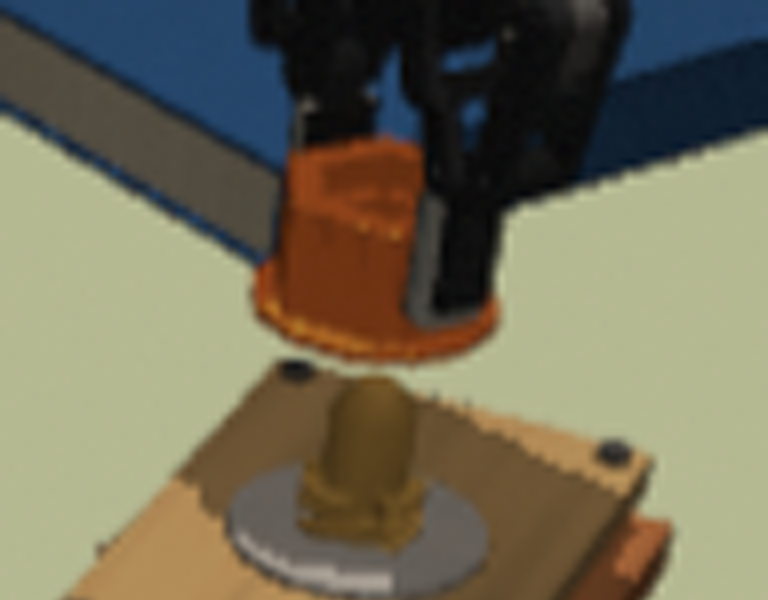

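View pics/m6.png

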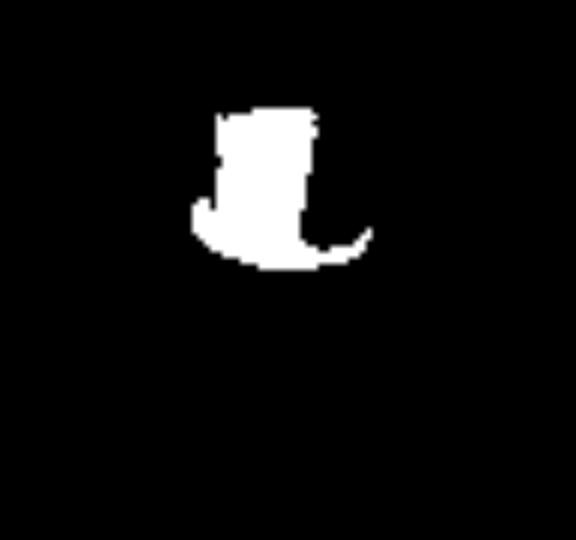

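```bash
python3 - <<'E'
from h import *
from scipy.optimize import least_squares as ls
d=cam('side');a=np.linspace(0,2*np.pi,200)
def ext(c,r,z):
    p=proj(d,np.c_[c[0]+r*np.cos(a),c[1]+r*np.sin(a),np.full(200,z)]); return np.array([p[:,0].min(),p[:,0].max(),p[:,1].max()])
def fit(m,r,z):
    q=ls(lambda c:ext(c,r,z)-m,[560,-196]); return q.x.round(1),q.fun.round(2)
print('flange',[fit(np.array([375+252/8,375+499/8,135+362/8])-.5,32,z) for z in(114.8,115.8,117)])
print('washer',fit(np.array([375+225/8,375+489/8,135+597/8])-.5,36,48))
# pilot silhouette centre at mid pilot
print('pilot mid u', 375+372/8-.5, proj(d,[[560.5,-196.5,75],[560.5,-196.5,92.4]]), 375+374/8-.5,135+375/8-.5)
E
```

```text
flange [(array([ 564.8, -197.4]), array([ 0.3 , -0.3 ,  0.03])), (array([ 563.8, -195.8]), array([ 0.27, -0.27,  0.03])), (array([ 562.5, -193.9]), array([ 0.24, -0.23,  0.02]))]
washer (array([ 559.8, -196.6]), array([ 0.01, -0.01,  0.  ]))
pilot mid u 421.0 [[420.34391576 189.80838255]
 [421.3912052  182.75640724]] 421.25 181.375
```

The side-view fit says the flange should shift about (-3.5,-1.5) mm to sit over the washer and stud. Applying that.

```bash
python3 -m inch '[0,0.26,0.6,-0.28,0,0,0, 0,0.26,1,-0.28,0,0,0, 0,0.26,1,-0.28,0,0,0, 0,0.26,1,-0.28,0,0,0]'
python3 - <<'E'
from h import *
s,R=st(); print(s['eef_pos'],s['tool_rot'],s['force'])
for n in ('side','top'):
    d=cam(n); q=proj(d,s['eef_pos'])[0];print(q)
    im=d['img'][:,:,::-1];x0,y0=(375,135) if n=='side' else (430,210)
    cv2.imwrite(f'pics/{n}7.png',cv2.resize(im[y0:y0+75,x0:x0+96],(768,600),interpolation=cv2.INTER_CUBIC))
E
```

```text
clock: 7.5
eef_pos: [557.8, -198.1, 112.2]
tool_rot: [-1.567, 0.0, -1.919]
force: [0.6, -0.7, -1.6]
width: 51.3
[ 557.79338605 -198.11426196  112.23667128] [-1.56744459e+00  6.88002412e-05 -1.91867865e+00] [ 0.5500825  -0.72954213 -1.58183625]
[424.09411217 174.75895976]
[475.12907754 251.1978562 ]
```

View pics/side7.png

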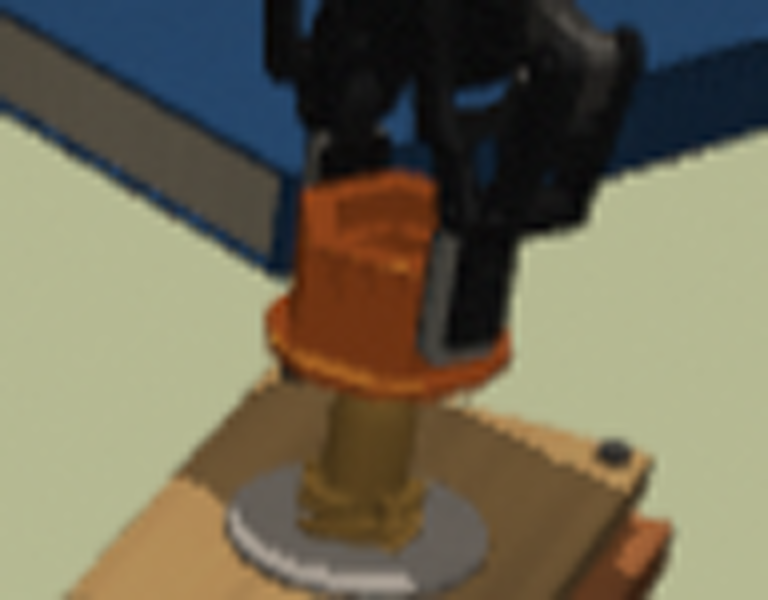

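View pics/top7.png

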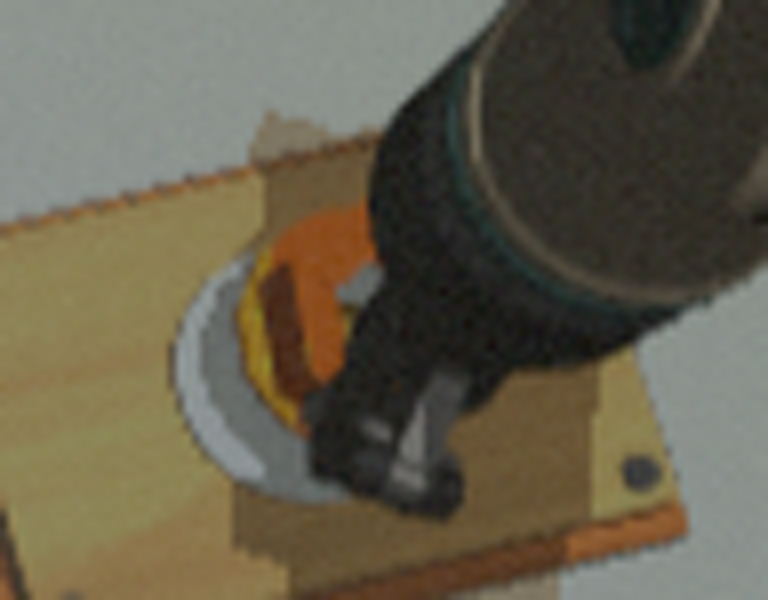

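```bash
python3 - <<'E'
from h import *
from scipy.optimize import least_squares as ls
d=cam('side');T=cam('top');a=np.linspace(0,2*np.pi,200)
def ext(c,r,z,d=d):
    p=proj(d,np.c_[c[0]+r*np.cos(a),c[1]+r*np.sin(a),np.full(200,z)]); return np.array([p[:,0].min(),p[:,0].max(),p[:,1].max()])
def fit(m,r,z):
    q=ls(lambda c:ext(c,r,z)-m,[560,-196]); return q.x.round(1),q.fun.round(2)
print('flange',[fit(np.array([375+266/8,375+511/8,135+398/8])-.5,32,z) for z in(104.7,105.7,106.7)])
for z in(105.7,107.7): print(ext([559.8,-196.6],32,z,T)[0]-ext([559.8,-196.6],36,48,T)[0])
E
```

```text
flange [(array([ 561. , -200.2]), array([ 0.24, -0.24,  0.02])), (array([ 560. , -198.6]), array([ 0.21, -0.21,  0.02])), (array([ 558.9, -197. ]), array([ 0.18, -0.18,  0.02]))]
8.48354540663587
8.725351003705441
```

```bash
python3 -m inch '[0,-0.08,0.8,0.08,0,0,0, 0,-0.08,1.6,0.08,0,0,0, 0,-0.08,2,0.08,0,0,0, 0,-0.08,2.2,0.08,0,0,0, 0,-0.08,2.2,0.08,0,0,0]'
python3 - <<'E'
from h import *
s,R=st(); print(s['eef_pos'],s['tool_rot'],s['force'],s['torque'])
E
```

```text
clock: 8.2
eef_pos: [558.7, -197.5, 89.8]
tool_rot: [-1.568, -0.0, -1.919]
force: [-0.0, 0.9, -0.9]
width: 51.1
[ 558.68241498 -197.54246194   89.7702135 ] [-1.56819135e+00 -3.61871481e-05 -1.91854506e+00] [-0.04168621  0.92444759 -0.89853954] [-0.02850671 -0.00791134  0.02226251]
```

```bash
python3 -m inch '[0,0,0.4,0,0,0,0, 0,0,0.8,0,0,0,0, 0,0,0.8,0,0,0,0]'; python3 -m inch '[0,0,0.5,0,0,0,0, 0,0,0.9,0,0,0,0, 0,0,0.9,0,0,0,0]'
```

```text
clock: 8.5
eef_pos: [558.7, -197.6, 81.8]
tool_rot: [-1.568, -0.0, -1.919]
force: [0.0, -0.5, -1.3]
width: 51.1
clock: 8.8
eef_pos: [558.7, -197.5, 72.7]
tool_rot: [-1.568, -0.0, -1.918]
force: [0.8, -0.2, -0.5]
width: 51.1
```

```bash
python3 - <<'E'
from h import *
s,R=st(); print(s['eef_pos'],s['force'],s['torque'])
d=cam('side'); im=d['img'][:,:,::-1];x0,y0=(375,135)
cv2.imwrite('pics/side8.png',cv2.resize(im[y0:y0+75,x0:x0+96],(768,600),interpolation=cv2.INTER_CUBIC))
E
```

```text
[ 558.70928814 -197.53326377   72.65403125] [ 0.76515529 -0.2279871  -0.52811609] [0.01167185 0.02100576 0.02268011]
```

View pics/side8.png

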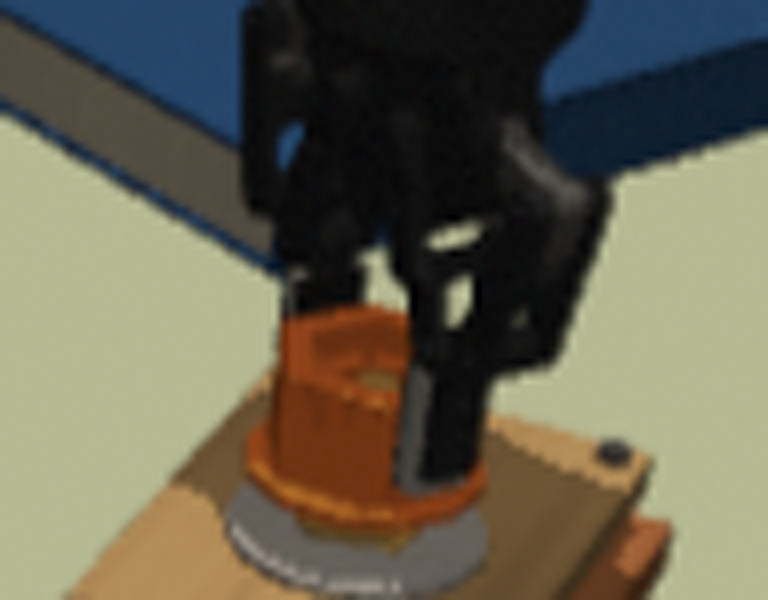

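The nut slides over the pilot with no force, and the stud tip is visible in the bore at crop (380,380). I'll creep down to the thread end.

```bash
python3 -m inch '[0,0,0.2,0,0,0,0, 0,0,0.3,0,0,0,0, 0,0,0.3,0,0,0,0]'; python3 -m inch '[0,0,0.1,0,0,0,0, 0,0,0.1,0,0,0,0]'; python3 -m inch '[0,0,0.1,0,0,0,0, 0,0,0.1,0,0,0,0]';python3 -m inch '[0,0,0.1,0,0,0,0, 0,0,0.1,0,0,0,0]'
```

```text
clock: 9.15
eef_pos: [559.1, -197.8, 70.3]
tool_rot: [-1.567, -0.0, -1.919]
force: [-0.1, 0.1, -1.4]
width: 50.8
clock: 9.35
eef_pos: [559.2, -197.8, 69.4]
tool_rot: [-1.567, -0.0, -1.919]
force: [0.5, -0.9, 0.2]
width: 51.0
clock: 9.55
eef_pos: [559.3, -198.1, 68.4]
tool_rot: [-1.566, -0.0, -1.919]
force: [0.5, -2.0, 0.1]
width: 51.3
clock: 9.75
eef_pos: [559.2, -198.1, 67.3]
tool_rot: [-1.567, -0.0, -1.919]
force: [1.1, -1.5, -1.1]
width: 51.3
```

```bash
python3 -m inch '[0,0,0.1,0,0,0,0, 0,0,0.1,0,0,0,0]'; python3 -m inch '[0,0,0.1,0,0,0,0, 0,0,0.1,0,0,0,0]'
```

```text
clock: 9.95
eef_pos: [559.2, -198.1, 66.3]
tool_rot: [-1.567, -0.0, -1.919]
force: [0.3, -2.6, -0.4]
width: 50.9
clock: 10.15
eef_pos: [559.3, -198.1, 66.0]
tool_rot: [-1.567, -0.001, -1.919]
force: [-0.4, -2.5, 5.3]
width: 51.2
```

Contact on the flat thread end: TCP z 66.0, as expected for a nut centre 29.5 mm above the washer. With a light push I'll back off anticlockwise (−y turn) in small steps.

```bash
for i in 1; do :; done; python3 -m inch '[0,0,0.05,0,0,-5,0, 0,0,0.05,0,0,-10,0, 0,0,0.05,0,0,-10,0]'; python3 -c "
from h import *
print(ctrl.read_state()['torque'])"; python3 -m inch '[0,0,0,0,0,-5,0, 0,0,0,0,0,-10,0, 0,0,0,0,0,-10,0]'; python3 -c "
from h import *
print(ctrl.read_state()['torque'])"
```

```text
clock: 10.45
eef_pos: [558.9, -198.4, 65.7]
tool_rot: [-1.567, -0.002, -1.742]
force: [-0.5, -2.5, 7.9]
width: 51.1
[-0.63602686  0.38467857  0.04541952]
clock: 10.75
eef_pos: [558.9, -198.3, 64.8]
tool_rot: [-1.568, -0.002, -1.57]
force: [0.3, -3.1, 0.4]
width: 51.2
[-0.76005271 -0.09415177 -0.00554012]
```

Force went from 7.9 to 0.4 N and z fell 0.9 mm, which looks like the drop starting. I'll push down without turning.

```bash
python3 -m inch '[0,0,0.1,0,0,0,0, 0,0,0.1,0,0,0,0]'; python3 -m inch '[0,0,0.1,0,0,0,0, 0,0,0.1,0,0,0,0]'
```

```text
clock: 10.95
eef_pos: [559.3, -198.1, 63.8]
tool_rot: [-1.567, -0.002, -1.571]
force: [0.4, -4.0, 0.1]
width: 51.1
clock: 11.15
eef_pos: [559.4, -198.1, 62.9]
tool_rot: [-1.567, -0.002, -1.57]
force: [1.2, -4.2, 1.7]
width: 50.6
```

```bash
python3 -m inch '[0,0,0.1,0,0,0,0, 0,0,0.1,0,0,0,0]'; python3 -m inch '[0,0,0.1,0,0,0,0, 0,0,0.1,0,0,0,0]';python3 -m inch '[0,0,0.1,0,0,0,0, 0,0,0.1,0,0,0,0]'
```

```text
clock: 11.35
eef_pos: [559.3, -198.1, 61.9]
tool_rot: [-1.567, -0.002, -1.57]
force: [1.4, -4.9, 2.4]
width: 51.1
clock: 11.55
eef_pos: [559.3, -198.1, 60.8]
tool_rot: [-1.567, -0.002, -1.57]
force: [1.5, -5.4, 1.8]
width: 51.4
clock: 11.75
eef_pos: [559.3, -198.1, 59.9]
tool_rot: [-1.567, -0.002, -1.57]
force: [1.0, -5.6, 4.2]
width: 51.2
```

Dropped 6.1 mm, so the nut centre is about 23.4 mm above the washer, inside the 22.5–24.3 band. Now screwing clockwise at 0.85 mm per 10°, easing the small lateral load.

```bash
python3 -m inch '[0,0.04,0.04,0,0,5,0, 0,0.04,0.085,0,0,10,0, 0,0.04,0.085,0,0,10,0]'; python3 -c "
from h import *
print(ctrl.read_state()['torque'])";  python3 -m inch '[0,0,0.04,0,0,5,0, 0,0,0.085,0,0,10,0, 0,0,0.085,0,0,10,0]'; python3 -c "
from h import *
print(ctrl.read_state()['torque'])"
```

```text
clock: 12.05
eef_pos: [559.4, -198.1, 58.9]
tool_rot: [-1.567, -0.001, -1.746]
force: [1.0, -5.0, 1.3]
width: 50.9
[-1.02336653 -0.35809199 -0.03860611]
clock: 12.35
eef_pos: [559.4, -198.1, 58.1]
tool_rot: [-1.567, -0.0, -1.92]
force: [1.8, -5.0, 1.1]
width: 50.8
[-1.07676021 -0.37131485 -0.02675116]
```

```bash
python3 -m inch '[0,0.03,0.08,0,0,10,0, 0,0.03,0.17,0,0,20,0, 0,0.03,0.17,0,0,20,0]'; python3 -c "
from h import *
print(ctrl.read_state()['torque'])";  python3 -m inch '[0,0,0.04,0,0,5,0, 0,0,0.085,0,0,10,0, 0,0,0.085,0,0,10,0]'; python3 -c "
from h import *
print(ctrl.read_state()['torque'])"
```

```text
clock: 12.65
eef_pos: [559.6, -198.2, 56.4]
tool_rot: [-1.566, 0.002, -2.27]
force: [1.2, -4.3, 0.5]
width: 51.0
[-0.98696424 -0.3710681   0.05958048]
clock: 12.95
eef_pos: [559.1, -198.1, 55.4]
tool_rot: [-1.568, 0.002, -2.441]
force: [1.0, -4.1, 1.6]
width: 50.6
[-0.89310549 -0.3073683   0.02939252]
```

```bash
python3 -m inch '[0,0,0.04,0,0,5,0, 0,0,0.085,0,0,10,0, 0,0,0.085,0,0,10,0]'; python3 -c "
from h import *
print(ctrl.read_state()['torque'])";  python3 -m inch '[0,0,0.04,0,0,5,0, 0,0,0.06,0,0,7,0, 0,0,0.06,0,0,7,0]'; python3 -c "
from h import *
print(ctrl.read_state()['torque'])"
```

```text
clock: 13.25
eef_pos: [559.1, -197.9, 54.9]
tool_rot: [-1.568, 0.003, -2.616]
force: [-0.3, -3.3, 4.7]
width: 51.2
[-0.69409606  0.0294197  -0.1182395 ]
clock: 13.55
eef_pos: [559.2, -197.9, 54.9]
tool_rot: [-1.569, 0.003, -2.736]
force: [-0.1, -2.4, 9.6]
width: 51.0
[-0.54991718  0.22007854 -0.0836653 ]
```

z stalls at 54.9 with Fz rising, after 67°, so the flange has met the washer. A little snugging, then a look before release.

```bash
python3 -m inch '[0,0,-0.03,0,0,4,0, 0,0,-0.03,0,0,8,0, 0,0,-0.03,0,0,8,0]'; python3 - <<'E'
from h import *
s,R=st(); print(s['eef_pos'],s['force'],s['torque'])
d=cam('side'); im=d['img'][:,:,::-1];x0,y0=(375,145)
cv2.imwrite('pics/side9.png',cv2.resize(im[y0:y0+75,x0:x0+96],(768,600),interpolation=cv2.INTER_CUBIC))
E
```

```text
clock: 13.85
eef_pos: [559.1, -198.2, 54.9]
tool_rot: [-1.569, 0.003, -2.877]
force: [0.6, -3.4, 5.9]
width: 51.0
[ 559.08921069 -198.21946651   54.92968992] [ 0.6099483  -3.38874535  5.94886169] [-0.7318827   0.14513847 -0.06190079]
```

View pics/side9.png

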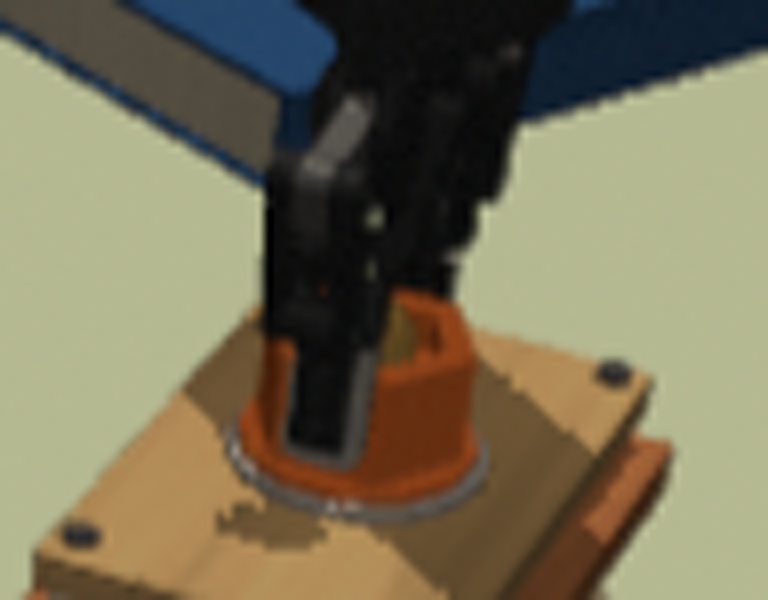

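The nut's flange is concentric and flat on the washer. Releasing and retreating upward.

```bash
python3 -m inch '[1,0,0,0,0,0,0, 1,0,0,0,0,0,0, 1,0,0,0,0,0,0, 1,0,0,0,0,0,0, 1,0,0,0,0,0,0, 1,0,0,0,0,0,0]' && python3 -m inch '[1,0,-3,0,0,0,0, 1,0,-7,0,0,0,0, 1,0,-12,0,0,0,0, 1,0,-15,0,0,0,0, 1,0,-15,0,0,0,0, 1,0,-15,0,0,0,0]'; python3 - <<'E'
from h import *
d=cam('side'); im=d['img'][:,:,::-1];x0,y0=(375,145)
cv2.imwrite('pics/side10.png',cv2.resize(im[y0:y0+75,x0:x0+96],(768,600),interpolation=cv2.INTER_CUBIC))
cv2.imwrite('pics/side10f.png',im)
E
```

```text
clock: 14.5
eef_pos: [558.9, -198.2, 54.3]
tool_rot: [-1.569, 0.003, -2.878]
force: [0.1, -0.0, 0.1]
width: 85.7
clock: 15.1
eef_pos: [558.6, -198.1, 204.9]
tool_rot: [-1.568, 0.004, -2.878]
force: [0.1, -0.3, 0.3]
width: 85.3
```

View pics/side10.png

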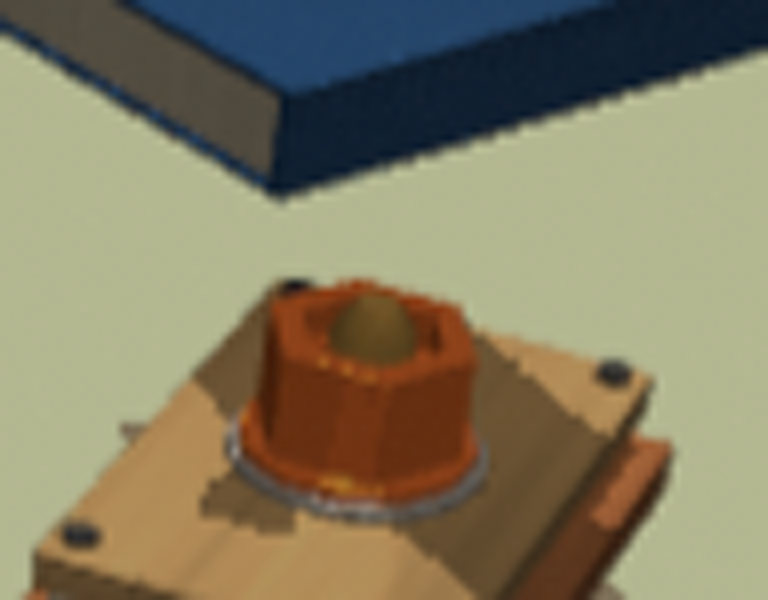

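View pics/side10f.png

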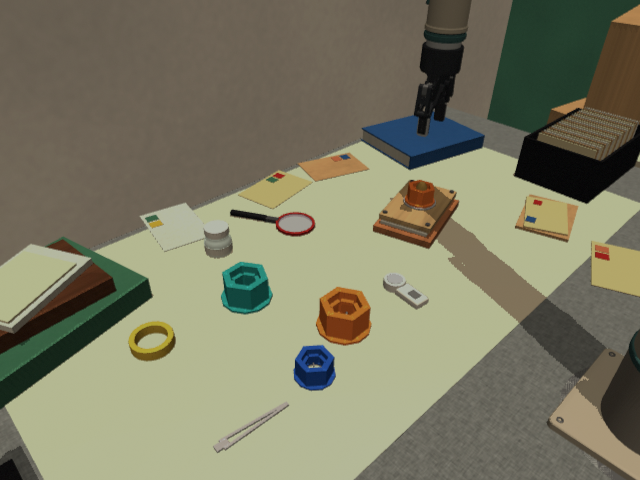

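The nut sits flat on the washer, with the stud tip standing about 8 mm out of its top. The gripper is clear and the bystanders are unchanged. Handing in.

```bash
python3 -c "
from cell import finish_job
print(finish_job())"
```

```text
the job is handed in; nothing more can be done
None
```

The smaller orange nut is screwed home on the stud and released. I handed the job in at about 15 s of the 72 s; no verdict is reported.

**What I did:**
- I gripped the nut on two flats and set it over the stud. The pins met the flat thread end with the TCP at z 66.0.
- I backed it off about 20° anticlockwise under about 8 N, and it dropped 6.1 mm, which puts its centre about 23.4 mm above the washer.
- I screwed it about 67° clockwise until its height stopped changing at TCP z 54.9, then snugged it about 8° more, released and lifted clear.

**Last checks:**
- **Height:** the nut came down 11.1 mm from the thread end, against 11.5 mm expected. That puts its centre about 18.4 mm above the washer, within the 19.5 mm limit.
- **Appearance:** the side picture shows the flange flat on the washer, roughly 1 mm off centre by eye. The stud tip shows above the nut, as it should.
- **Forces:** the highest wrist reading I saw at the end of a move was about 10 N. Forces within moves were not recorded.
- **Surroundings:** the gripper is clear and the bystanders look unmoved in the side view.

**What disagreed:** the two cameras differed by about 4 mm in y. The gripped nut agreed with the side camera, so I corrected the top view's estimate to match it. A side force of 3 to 5 N on the stud persisted while screwing and vanished on release.

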